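# Clamp a carving blank with a cam-lever sliding jaw

### The arm

A 6-joint arm with a two-finger parallel gripper is mounted at the origin on the work surface. World frame = base frame: x ahead of the robot, y to its left, z up, the work surface at z = 0. Lengths are in mm, angles in rad, forces in N, time in s.
With the tool pointing down it reaches from about 325 to 775 mm from the base axis. Payload 5.5 kg.
Tool frame: the origin (TCP) lies on the front face of the gripper's body, between the roots of the fingers; the fingertips stand 80 mm ahead of it and the grasp point (between the pads) lies 61 mm ahead of it; z points along the fingers, y is the line along which they close (so a half turn about z gives the same grasp; the last joint's range is limited). The gripper opens to 88 mm and grips with 3 to 60 N. Pads are 20 mm wide; open, the fingers measure 115 mm over their backs; the gripper's body (75 mm by 178 mm) begins 61 mm behind the grasp point.
Start: joints at [1.226, 0.091, 1.231, -0, 1.82, -0.057], TCP at [170.31, 575.336, 302.631] pointing down, gripper open.
Joint ranges: [-2.87, 2.87], [-0.86, 2.18], [0.17, 2.46], [-1.51, 4.65], [0.06, 2.69], [-2.65, 2.65]. Speed limits (rad/s): [2.57, 2.57, 3.01, 3.14, 3.14, 3.14].

### API

Orientations are given as [roll, pitch, yaw] about the fixed x, y, z axes, in that order (R = Rz(yaw) Ry(pitch) Rx(roll)).
In Python, from rig import arm gives the robot as it stands.
- The arm moves only by the shell command python3 -m crank 'ROWS' [FORCE]. ROWS is JSON, a list of rows, each an object of numbers: "fingers": the opening, from 0 (shut) to 1 (fully open); "tx", "ty", "tz": the shift along the tool's x, y, z in units of 500 mm (1.0 is 500 mm); "yaw": the turn about the tool's z in units of 90 degrees (1.0 is 90 degrees). In form: [{"fingers": .., "tx": .., "ty": .., "tz": .., "yaw": ..}, ...]. A call has 1 to 12 rows; each row is the pose to reach, as a shift and turn from the pose commanded when the call began, along the tool's axes at that moment; what a row does not reach only later rows make up. A row lasts 1/12 s, in which the tool goes at most 41.7 mm and 7.16 degrees, less where a joint would pass 70% of its speed; a pose out of reach is approached as far as the arm can. A call with a number of a shift or a turn outside -1 to 1 is refused whole. A call with a gripper value outside its range is refused whole. The fingers move at their own pace and stop on an object; FORCE is the grip in N (left out, the last holds). Time passes only in rows, so rows that repeat a pose let the fingers close. It gives the time, the measured TCP pose, the force, the opening and the grip force at its end, in the units of the state.
- arm.read_state(): the state, without advancing time (a new reading comes with each control period).
- arm.read_camera(name): name is "scene" or "side" or "wrist"; returns the picture (480x640x3 uint8, red, green, blue); there is no depth.
- arm.get_calibration(name): a dict with "vertical_fov" (degrees; the focal length in pixels is half the picture's height over the tangent of half this angle, whatever the lens; pixels are square), "cx", "cy" (the principal point, pixels), "k1" (the pictures are not rectified: a ray, as slopes to the right and down, at radius r is drawn at 1 + k1 r^2 times it, then the intrinsics apply), "pose" (4x4, takes a point from camera to world coordinates). Camera axes: x right, y down, z forward; pixel columns grow to the right and rows downward; lengths in mm; the calibration is good to about 2 mm. A picture is of the moment at which its call begins: read the wrist's pose just before it. get_calibration takes no time and is no camera call; for the wrist camera it gives the pose at the moment of the call.
- arm.finish_job(): hands the job in; it is judged then, once.
The state is a dict: "t": time; "q": joint angles; "joint_vel": joint speeds; "effort": joint torques, N m; "eef_pos": TCP position; "ee_rot": TCP orientation; "wrist_force": force on the tool from outside, world axes, zero at the start; "wrist_torque": the same for the moment, N m; "finger_gap": finger opening in mm; "grasp_force": force on a finger pad.
Only numpy, scipy, OpenCV 4.12 (cv2) and the standard library are available. Lean on these libraries where they do the work, as an engineer would, in place of code of your own. Each camera call takes 0.05 s, during which the arm holds its last target. There are 200 camera calls.

### The job

Clamp the loose carving blank on the clamp board: flip the sliding jaw's cam lever up to free the jaw, slide the jaw along until the blank is snug and square, without a gap, between the jaw and the fixed end stop, then flip the lever fully down to lock it. Push gently, do not ram or crush the blank, keep it flat on the board, and leave the bottle, tape roll, mallet and chisel where they are.

Things in the scene. Friction and masses are not known exactly. Their poses are not given: they have to be found in the camera images.
- board: Clamp board fixed to the bench: plywood base 160 (x) by 455 (y) by 18 mm thick. Origin on the bench surface, 170 mm from the lever-side end (-y) of the base and 285 mm from the stop-side end (+y). Its y axis runs along the flush metal track, towards the fixed end stop. The base's top is at z = 18 mm. Position and yaw vary
- stop_face (a point): Foot of the clamping face of the fixed end stop, a wooden block 130 mm wide (x), 30 mm thick (y) and 36 mm high standing on the base at its +y end: on the base's top, in the middle of the block's width, in the face that looks to -y. Axes as the board's
- jaw (a joint): Travel of the sliding jaw in m, 0 (farthest from the end stop) to 0.13, growing towards the end stop (board's +y). Gap from jaw face to end stop face = 220 mm minus this, so about 0.110 with the blank clamped. Lever up: slides with about 2.5 N and stays where left. Lever down: the cam brakes it and a push under 20 N does not move it
- jaw_face (a point): Foot of the sliding jaw's clamping face (looks to +y): on the base's top, mid-width. The jaw is a wooden block 90 (x) by 30 (y) by 47 mm high; an aluminium foot plate 46 mm wide, 13 mm high reaches to 130 mm behind (-y of) the face; two aluminium cheeks on it (36 mm wide overall, 85 to 115 mm behind the face, 55 mm high) carry the lever. Axes as the board's
- jaw_knob (a point): Grip point of the round turned knob on top of the jaw block, by which the jaw is slid: on the knob's axis, 69 mm above the base's top, 15 mm behind the jaw face. The knob is 28 mm across from 10 mm below to 10 mm above this point; its top is 84 mm above the base's top. Axes as the board's
- lever (a joint): Angle of the cam lever in rad: 0 = fully down, level, pointing away from the end stop (board's -y), jaw locked; 1.5 = its upper stop, practically upright, jaw free. Its cam bites below about 0.45. It swings about a level axis along the board's x through point lever_hinge and stays where it is left; moving it takes 2 to 5 N at the tip
- lever_hinge (a point): Middle of the lever's hinge axis, on the sliding jaw: 44 mm above the base's top and 100 mm behind (-y of) the jaw face. Axes as the board's; it moves with the jaw
- lever_tip (a point): Grip point on the lever, 85 mm from the hinge axis, in the middle of the round black grip (16 mm diameter, 44 to 97 mm from the hinge). At lever angle a it lies 85 cos a behind (-y) and 85 sin a above the hinge (mm). Pinched across the board's x it can turn between the pads. The point's -y axis points from hinge to tip
- blank: Loose carving blank, a wooden block 80 (x) by 110 (y) by 32 mm high with a chevron relief on top, about 0.2 kg, lying on the base between jaw and end stop, slightly turned and short of the end stop. Origin in the centre of its underside; its y axis points to the end stop when square
- blank_jaw_end (a point): Foot of the middle of the blank's end face towards the jaw (55 mm from the blank's origin along its -y)
- blank_stop_end (a point): Foot of the middle of the blank's end face towards the end stop (55 mm from the blank's origin along its +y)
- bottle: Bystander: green glass bottle, 68 mm diameter, 210 mm high, upright. Origin in the centre of its base
- tape_roll: Bystander: roll of paper tape lying flat, 100 mm outside diameter, 25 mm high. Origin in the centre of its underside
- mallet: Bystander: round wooden carver's mallet standing on its head, 84 mm across, 205 mm high. Origin in the centre of its base
- chisel: Bystander: wood-handled chisel lying on the bench, 230 mm long, 30 mm high. Origin in the middle of its underside
Not all that is in view belongs to the job. Of the things like the blank, leave any that is purple or yellow; of the rest the smaller one is meant.

How it is judged (in metres and radians):
On the way, in this order (a step that is already met when the one before it is completed fails the run):
1. the cam lever is flipped up (over 1.1 rad), freeing the jaw (value of joint lever above 1.1 rad), for 0.2 s.
2. with the lever still up (over 0.7 rad), the blank is snug between jaw and end stop (value of joint lever above 0.7 rad and y of blank_jaw_end in the frame of jaw_face between -0.002 and 0.002 m and y of blank_stop_end in the frame of stop_face between -0.002 and 0.002 m and angle between the y axis of blank and the y axis of board, either way round below 0.03 rad and x of blank in the frame of board between -0.03 and 0.03 m and z of blank in the frame of board between 0.015 and 0.021 m), for 0.2 s.
3. the lever is flipped down (under 0.2 rad) with the blank still snug (value of joint lever below 0.2 rad and y of blank_jaw_end in the frame of jaw_face between -0.002 and 0.002 m and y of blank_stop_end in the frame of stop_face between -0.002 and 0.002 m and angle between the y axis of blank and the y axis of board, either way round below 0.03 rad and x of blank in the frame of board between -0.03 and 0.03 m and z of blank in the frame of board between 0.015 and 0.021 m), for 0.2 s.
At the end, for the whole second after the job is handed in: The lever is down (under 0.2 rad); the blank lies flat on the board (underside within 3 mm of the base's top), square to it (within 0.03 rad), within 30 mm of the board's middle line, with its ends within 2 mm of the jaw face and of the end stop face; blank and jaw are at rest (all of step 3 and linear speed of blank below 0.02 m/s and velocity of joint jaw between -0.01 and 0.01 m/s); the robot touches nothing.
It fails at once if the blank is rammed or crushed: contact forces between the blank and the board with its jaw total over 100 N (contact force between blank and board above 100 N).
It fails at once if the blank is tipped by more than 0.3 rad or lifted by more than 15 mm (angle between blank's own z axis and vertical above 0.3 rad or z of blank in the frame of board above 0.033 m).
It fails at once if a bystander is moved by more than 30 mm (distance of any of bottle, tape_roll, mallet, chisel from where it was at the start of the episode above 0.03 m).
It also fails if it takes over 59 s, if anything falls off the work surface, if the arm or the gripper's body presses on something with over 40 N, if the wrist force passes 120 N, or if a joint passes its speed limit or range.

## Working session

There is one attempt and no reset: what is moved stays moved. The work goes in short steps, Python scripts to look and compute and a shell command to move; the robot and the scene stay as the last step left them, time stands still between calls to the robot, and variables do not carry over. Pictures are saved under pics/ and viewed, at most 10 in all, crops included, and the job is handed in when it is done.

```bash
ls; mkdir -p pics
python3 - <<'E'
from rig import arm
import cv2,json
for n in ("scene","side"):
    cv2.imwrite(f"pics/{n}0.png",arm.read_camera(n)[:,:,::-1])
for n in ("scene","side","wrist"):
    print(n,arm.get_calibration(n))
print(arm.read_state())
E
```

```text
pics
scene {'vertical_fov': 51.73657997901384, 'cx': 320.26722884120505, 'cy': 244.79462095561829, 'k1': -0.12545949566366557, 'pose': array([[ 1.72704214e-01,  8.52165233e-01, -4.93951081e-01,
         1.29282240e+03],
       [ 9.84972193e-01, -1.50304294e-01,  8.50787793e-02,
        -1.37936526e+02],
       [-1.74179082e-03, -5.01221543e-01, -8.65317243e-01,
         1.42313934e+03],
       [ 0.00000000e+00,  0.00000000e+00,  0.00000000e+00,
         1.00000000e+00]])}
side {'vertical_fov': 49.35489513310888, 'cx': 323.21081009929725, 'cy': 231.28706757164292, 'k1': -0.07805629700583781, 'pose': array([[ 9.29388884e-01, -1.79026747e-01,  3.22778137e-01,
         1.31517747e-01],
       [-3.68526405e-01, -4.98901347e-01,  7.84401514e-01,
        -1.30116043e+03],
       [ 2.06055962e-02, -8.47966314e-01, -5.29649450e-01,
         9.52169157e+02],
       [ 0.00000000e+00,  0.00000000e+00,  0.00000000e+00,
         1.00000000e+00]])}
wrist {'vertical_fov': 61.14724136444987, 'cx': 318.395218111511, 'cy': 234.56143583410585, 'k1': -0.008403637090471724, 'pose': array([[ 2.83436814e-01
[... 323 characters left out ...]
: 0.1, 'q': array([ 1.22628604e+00,  9.17793762e-02,  1.23175319e+00,  2.13429948e-05,
        1.81982708e+00, -5.66918547e-02]), 'joint_vel': array([-5.87425496e-05, -2.44954436e-03, -2.99065669e-03,  1.78391648e-04,
       -6.23837661e-04, -1.54603465e-03]), 'effort': array([ 2.19322275e-03, -4.47854841e+01, -4.07568097e+01,  6.99191890e-02,
        2.85291940e-02, -9.70827386e-05]), 'eef_pos': array([170.26359258, 575.19709568, 301.62928642]), 'ee_rot': array([-3.13982967e+00, -1.20781254e-04,  2.85377936e+00]), 'wrist_force': array([ 0.16323156, -0.14530137,  0.35875631]), 'wrist_torque': array([-0.02734877, -0.01744748, -0.01450452]), 'grasp_force': 0.0, 'finger_gap': 88.03641796948375}
```

View pics/scene0.png

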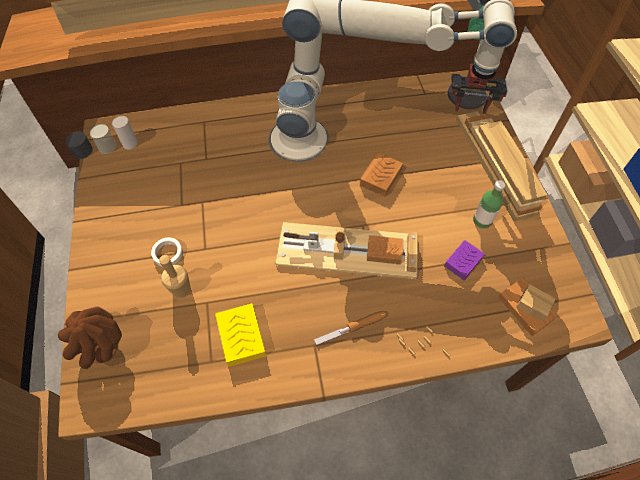

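View pics/side0.png

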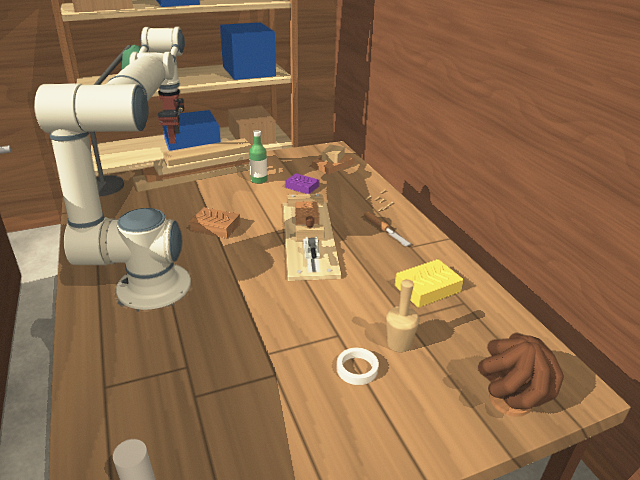

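The scene view shows the board at about px (278–420, 225–275), with the jaw at (340,240) and the brown blank at (385,248). The lever lies at (300,240) and the bystanders stand clear of it. Next I'll enlarge the crops.

Run:
```python
import cv2
a=cv2.imread("pics/scene0.png")[215:285,268:428]; cv2.imwrite("pics/c1.png",cv2.resize(a,None,fx=5,fy=5,interpolation=cv2.INTER_CUBIC))
b=cv2.imread("pics/side0.png")[185:285,270:350]; cv2.imwrite("pics/c2.png",cv2.resize(b,None,fx=6,fy=6,interpolation=cv2.INTER_CUBIC))
```

```text
(no output)
```

View pics/c1.png

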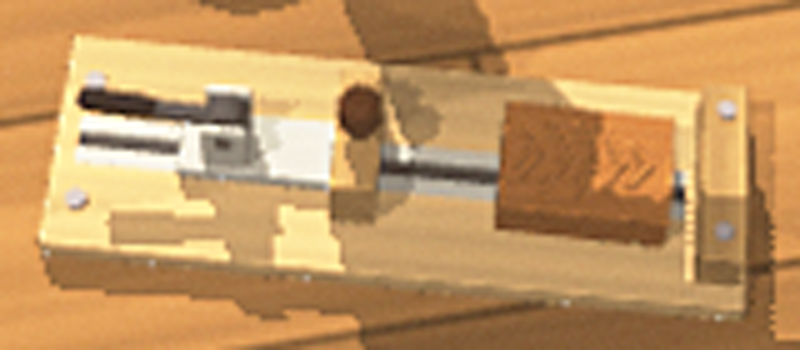

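View pics/c2.png

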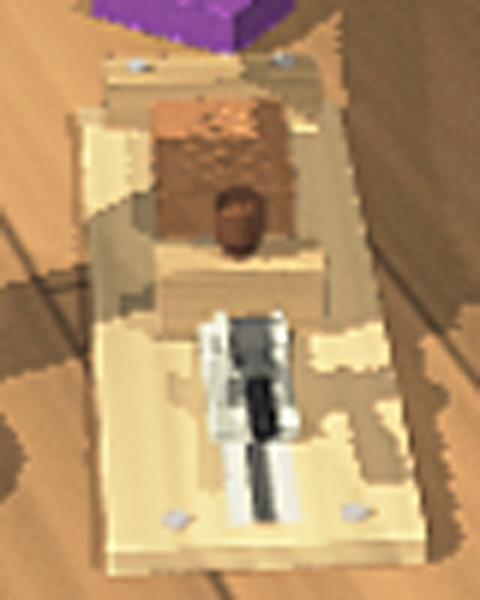

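```bash
cat > h.py <<'E'
import numpy as np, cv2
from rig import arm
from scipy.optimize import least_squares
def ray(c,uv):
    f=240/np.tan(np.radians(c["vertical_fov"])/2); d=(np.array(uv,float)-[c["cx"],c["cy"]])/f
    K=np.eye(3); p=cv2.undistortPoints(d.reshape(1,1,2),K,np.array([c["k1"],0,0,0.])).ravel()
    P=c["pose"]; r=P[:3,:3]@[p[0],p[1],1]; return P[:3,3],r/np.linalg.norm(r)
def plane(c,uv,z):
    o,r=ray(c,uv); return o+r*(z-o[2])/r[2]
def tri(obs):
    A=0;b=0
    for c,uv in obs:
        o,r=ray(c,uv); M=np.eye(3)-np.outer(r,r); A=A+M; b=b+M@o
    p=np.linalg.solve(A,b); return p,[np.linalg.norm((np.eye(3)-np.outer(r,r))@(p-o)) for o,r in (ray(c,u) for c,u in obs)]
def board(B,p): # world->board
    a=B[2]; R=np.array([[np.cos(a),np.sin(a)],[-np.sin(a),np.cos(a)]]); return np.r_[R@(np.array(p[:2])-B[:2]),p[2]]
def world(B,p):
    a=B[2]; R=np.array([[np.cos(a),-np.sin(a)],[np.sin(a),np.cos(a)]]); return np.r_[R@np.array(p[:2])+B[:2],p[2]]
E
python3 - <<'E'
from h import *
S,D=arm.get_calibration("scene"),arm.get_calibration("side")
s=lambda x,y:(S,(x/5+268-.4,y/5+215-.4)); d=lambda x,y:(D,(x/6+270-.4,y/6+185-.4))
np.set_printoptions(precision=1,suppress=True)
obs=[(s(76,36),(-80,-170,18)),(s(40,245),(80,-170,18)),(s(745,312),(80,285,18)),(d(106,552),(-80,-170,18)),(d(425,545),(80,-170,18)),(s(745,88),(-65,285,54)),(d(108,57),(-65,285,54)),(d(316,57),(65,285,54))]
def res(B):
    o=[]
    for (c,u),p in obs: o+=list(plane(c,u,p[2])[:2]-world(B,p)[:2])
    return o
r=least_squares(res,[450,0,0]);B=r.x;print(B,B[2]); print(r.fun.reshape(-1,2))
for n,a,b in [("A",s(76,36),d(106,552)),("B",s(40,245),d(425,545)),("knob",s(360,105),d(240,200)),("grip",s(118,100),d(262,410)),("gripend",s(82,97),d(262,438)),("jawtopL",s(346,62),d(160,247)),("blank top jaw L",s(503,103),d(152,170))]:
    p,e=tri([a,b]);print(n,p,e,"board",board(B,p))
for u in [(503,100),(497,228),(675,118),(668,236)]: print(u,board(B,plane(*s(*u),50)))
np.save("B.npy",B)
E
```

```text
[501.4  24.3  -0.3] -0.28572560160673816
[[  3.7   7.5]
 [  4.4   8.1]
 [  1.9   6. ]
 [ -0.8  -0.8]
 [ -4.   -4.4]
 [ -0.3  -1.9]
 [  0.1  -4.4]
 [ -5.  -10. ]]
A [ 377.7 -109.2   12.5] [np.float64(0.8236903195426178), np.float64(0.8236903195427007)] board [ -81.1 -162.9   12.5]
B [ 530.7 -154.     9.2] [np.float64(1.0202370134445395), np.float64(1.0202370134446863)] board [  78.4 -162.7    9.2]
knob [511.6  58.5  94.6] [np.float64(0.6205013198829605), np.float64(0.6205013198830206)] board [ 0.1 35.8 94.6]
grip [466.2 -90.8  66. ] [np.float64(1.5765200931228907), np.float64(1.576520093122893)] board [  -1.4 -120.3   66. ]
gripend [ 458.5 -112.8   64.7] [np.float64(0.8858598576764989), np.float64(0.8858598576764924)] board [  -2.5 -143.6   64.7]
jawtopL [466.1  58.9  74.1] [np.float64(0.6872891140087228), np.float64(0.6872891140087475)] board [-43.6  23.3  74.1]
blank top jaw L [499.8 158.3  58. ] [np.float64(5.510513124388729), np.float64(5.510513124388701)] board [-39.3 128.2  58. ]
(503, 100) [-40.3 126.5  50. ]
(497, 228) [ 54.4 128.8  50. ]
(675, 118) [-39.2 238.5  50. ]
(668, 236) [ 48.2 236.6  50. ]
```

The two cameras agree to about 6 mm, which is roughly two pixels here. The jaw face is near board y 51, the grip is level at about z 64, and the board yaw is about −0.286. I'll move the wrist camera over the lever for a finer measurement.

```bash
python3 -m crank '[{"fingers":1,"tx":0,"ty":0,"tz":-0.08,"yaw":0},{"fingers":1,"tx":0,"ty":0,"tz":-0.08,"yaw":0},{"fingers":1,"tx":-0.48,"ty":-0.48,"tz":-0.08,"yaw":0.5},{"fingers":1,"tx":-0.48,"ty":-0.48,"tz":-0.08,"yaw":0.5},{"fingers":1,"tx":-0.48,"ty":-0.48,"tz":-0.08,"yaw":0.5},{"fingers":1,"tx":-0.48,"ty":-0.48,"tz":-0.08,"yaw":0.5},{"fingers":1,"tx":-0.48,"ty":-0.48,"tz":-0.08,"yaw":0.5},{"fingers":1,"tx":-0.48,"ty":-0.48,"tz":-0.08,"yaw":0.5},{"fingers":1,"tx":-0.48,"ty":-0.48,"tz":-0.08,"yaw":0.5},{"fingers":1,"tx":-0.48,"ty":-0.48,"tz":-0.08,"yaw":0.5},{"fingers":1,"tx":-0.48,"ty":-0.48,"tz":-0.08,"yaw":0.5}]'; python3 -c "
from rig import arm;print(arm.read_state())"
```

```text
t: 1.02
eef_pos: [334.5, 272.7, 343.4]
ee_rot: [3.139, 0.002, 2.062]
wrist_force: [-0.7, -0.2, 0.5]
finger_gap: 87.5
grasp_force: 0.0
{'t': 1.0167, 'q': array([ 0.60653963, -0.3483319 ,  1.56051588, -0.00252501,  1.92750978,
        0.11432785]), 'joint_vel': array([-0.08020662, -0.00924713,  0.01115867,  0.05400591, -0.00540008,
       -0.06283828]), 'effort': array([ -0.56162797, -25.46785533, -39.59807038,  -0.17613235,
         0.13636054,  -0.66586252]), 'eef_pos': array([334.53750037, 272.70135736, 343.36410909]), 'ee_rot': array([3.13943540e+00, 2.13220756e-03, 2.06212183e+00]), 'wrist_force': array([-0.74867608, -0.18698761,  0.5309753 ]), 'wrist_torque': array([-0.01166997,  0.02649558,  0.02234452]), 'grasp_force': 0.0, 'finger_gap': 87.49451237303563}
```

```bash
python3 -m crank '[{"fingers":1,"tx":-0.652,"ty":0.004,"tz":0.087,"yaw":0.495},{"fingers":1,"tx":-0.652,"ty":0.004,"tz":0.087,"yaw":0.495},{"fingers":1,"tx":-0.652,"ty":0.004,"tz":0.087,"yaw":0.495},{"fingers":1,"tx":-0.652,"ty":0.004,"tz":0.087,"yaw":0.495},{"fingers":1,"tx":-0.652,"ty":0.004,"tz":0.087,"yaw":0.495},{"fingers":1,"tx":-0.652,"ty":0.004,"tz":0.087,"yaw":0.495},{"fingers":1,"tx":-0.652,"ty":0.004,"tz":0.087,"yaw":0.495},{"fingers":1,"tx":-0.652,"ty":0.004,"tz":0.087,"yaw":0.495},{"fingers":1,"tx":-0.652,"ty":0.004,"tz":0.087,"yaw":0.495},{"fingers":1,"tx":-0.652,"ty":0.004,"tz":0.087,"yaw":0.495},{"fingers":1,"tx":-0.652,"ty":0.004,"tz":0.087,"yaw":0.495},{"fingers":1,"tx":-0.652,"ty":0.004,"tz":0.087,"yaw":0.495}]'
python3 - <<'E'
from h import *
import pickle
c=arm.get_calibration("wrist"); im=arm.read_camera("wrist")
cv2.imwrite("pics/w1.png",im[:,:,::-1]); pickle.dump(c,open("w1.pkl","wb"))
E
```

```text
t: 2.02
eef_pos: [489.5, -7.2, 299.8]
ee_rot: [3.141, -0.001, 1.293]
wrist_force: [0.0, 0.2, -0.4]
finger_gap: 87.8
grasp_force: 0.0
```

View pics/w1.png

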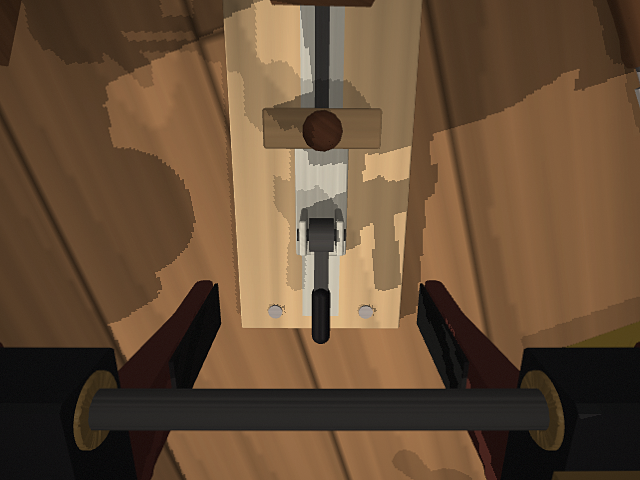

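The wrist view shows the base's lower corners at (242,327) and (398,327), the grip at (321,290–343) and the hinge at (321,235). The knob centre is at (322,130) and the jaw's front top edge at row 109.

Run:
```python
from h import *
import pickle
np.set_printoptions(precision=1,suppress=True)
c=pickle.load(open("w1.pkl","rb")); B=np.load("B.npy")
l,r=plane(c,(242,327.5),18),plane(c,(398.5,327.5),18); w=r-l
a=np.arctan2(w[1],w[0]); print("width",np.linalg.norm(w[:2]),"yaw",a)
m=(l+r)/2; t=plane(c,(321.5,8),18); # track middle
print("yaw from left edge",[plane(c,u,18)[:2] for u in((242,327.5),(224,8),(427,8))])
L=plane(c,(224,8),18)-l; R=plane(c,(427,8),18)-r; print(np.arctan2(-L[0],L[1]),np.arctan2(-R[0],R[1]))
a=np.mean([a,np.arctan2(-L[0],L[1]),np.arctan2(-R[0],R[1])])
B=np.r_[m[:2]-np.array([-np.sin(a),np.cos(a)])*-170,a]; print(B); np.save("B.npy",B)
for n,u,z in [("hinge",(321.5,235),75),("gripend",(321,343),62),("grip start",(321,290),68),("knob",(322,130),102),("jawL",(263,108.5),65),("jawR",(381.5,108.5),65)]:
  p=plane(c,u,z);print(n,p,board(B,p))
```

```text
width 158.86926562316103 yaw -0.27763820384967386
yaw from left edge [array([ 378.3, -112. ]), array([459.4, 166. ]), array([616.1, 121.3])]
-0.28405086705964844 -0.297992947468892
[502.7  29.3  -0.3]
hinge [487.2 -21.9  75. ] [ -0.4 -53.5  75. ]
gripend [ 457.9 -124.3   62. ] [   0.4 -160.    62. ]
grip start [472.9 -71.   68. ] [  -0.2 -104.6   68. ]
knob [509.8  57.3 102. ] [ -1.2  28.9 102. ]
jawL [471.3  82.5  65. ] [-45.1  42.2  65. ]
jawR [556.5  58.2  65. ] [43.4 42.9 65. ]
```

```bash
python3 -m crank '[{"fingers":1,"tx":-0.112,"ty":0.0,"tz":0.2,"yaw":0},{"fingers":1,"tx":-0.112,"ty":0.0,"tz":0.2,"yaw":0},{"fingers":1,"tx":-0.112,"ty":0.0,"tz":0.2,"yaw":0},{"fingers":1,"tx":-0.112,"ty":0.0,"tz":0.2,"yaw":0},{"fingers":1,"tx":-0.112,"ty":0.0,"tz":0.2,"yaw":0},{"fingers":1,"tx":-0.112,"ty":0.0,"tz":0.2,"yaw":0},{"fingers":1,"tx":-0.112,"ty":0.0,"tz":0.2,"yaw":0}]'
python3 - <<'E'
from h import *
import pickle
c=arm.get_calibration("wrist"); im=arm.read_camera("wrist")
cv2.imwrite("pics/w2.png",im[:,:,::-1]); pickle.dump(c,open("w2.pkl","wb"))
E
```

```text
t: 2.65
eef_pos: [475.3, -61.3, 202.0]
ee_rot: [3.137, -0.001, 1.292]
wrist_force: [0.2, 0.0, 0.1]
finger_gap: 87.7
grasp_force: 0.0
```

View pics/w2.png

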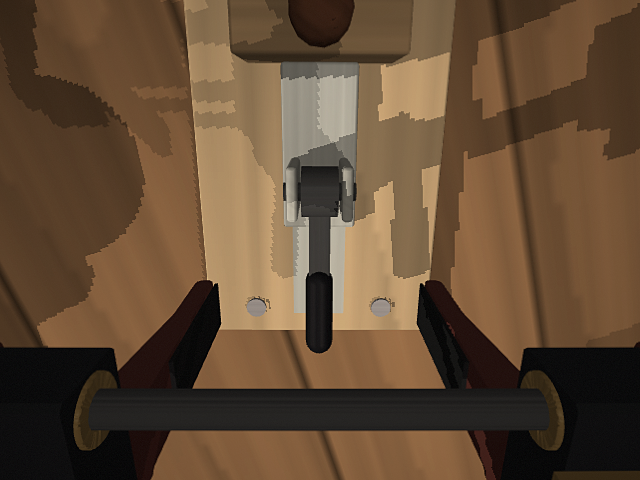

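In this closer view the grip runs from (319,272) to (319,352). The hinge pin ends are at (284,191) and (356,191), and the base's lower edge is at row 330.

Run:
```python
from h import *
import pickle
np.set_printoptions(precision=1,suppress=True)
c=pickle.load(open("w1.pkl","rb"));d=pickle.load(open("w2.pkl","rb")); B=np.load("B.npy")
for n,u,v in [("hinge",(321,235),(320,191)),("gripend",(321,343.5),(319,352.5)),("gripstart",(321,289),(319,272)),("gripmid",(321,316),(319,312)),("screwL",(276,311.5),(257,307)),("screwR",(366.5,311.5),(381,307)),("plate end L",(296,255),(284,225))]:
  p,e=tri([(c,u),(d,v)]);print(n,p,board(B,p),e[0])
for u in [(207,329.5),(430,329.5)]: print(plane(d,u,18),board(B,plane(d,u,18)))
print(board(B,plane(d,(320,191),62)),board(B,plane(d,(319,352.5),62)))
print(c["pose"][:3,3],d["pose"][:3,3])
```

```text
hinge [486.5 -24.   68. ] [ -0.5 -55.7  68. ] 0.2359564695292921
gripend [ 458.8 -120.6   68.7] [   0.2 -156.2   68.7] 0.11691507028890365
gripstart [474.7 -64.1  81.2] [ -0.4 -97.5  81.2] 0.062188691446133836
gripmid [472.7 -70.5 113.7] [  -0.5 -104.2  113.7] 0.05184083401674881
screwL [419.8 -98.9  28.7] [ -43.3 -146.4   28.7] 0.0617850424236858
screwR [ 503.9 -134.7    7.5] [  47.5 -157.     7.5] 0.1120368017261631
plate end L [458.1 -43.2  43.6] [-22.3 -82.2  43.6] 0.2394837668992044
[ 374.9 -111.2   18. ] [ -82.9 -170.9   18. ]
[ 534.5 -157.1   18. ] [  83.2 -169.8   18. ]
[ -0.2 -56.9  62. ] [   0.2 -160.7   62. ]
[511.7  72.4 382.6] [497.2  18.4 284.9]
```

```bash
python3 -m crank '[{"fingers":0.6,"tx":-0.08,"ty":0.0,"tz":0,"yaw":0.006},{"fingers":0.6,"tx":-0.08,"ty":0.0,"tz":0,"yaw":0.006},{"fingers":0.6,"tx":-0.08,"ty":0,"tz":0,"yaw":0.006},{"fingers":0.6,"tx":-0.08,"ty":0,"tz":0,"yaw":0.006},{"fingers":0.6,"tx":-0.08,"ty":0,"tz":0,"yaw":0.006}]' 20
python3 - <<'E'
from h import *
B=np.load("B.npy"); s=arm.read_state(); print(board(B,s["eef_pos"]),s["ee_rot"],B[2])
E
```

```text
t: 3.12
eef_pos: [463.6, -100.0, 199.9]
ee_rot: [3.14, -0.0, 1.282]
wrist_force: [1.2, 1.0, 0.4]
finger_gap: 57.9
grasp_force: 0.0
[  -0.94582291 -135.03739207  199.89091425] [ 3.14038933e+00 -4.45165040e-04  1.28226498e+00] -0.2865606727927381
```

```bash
python3 -m crank '[{"fingers":0.6,"tx":-0.006,"ty":0.001,"tz":0.07,"yaw":0},{"fingers":0.6,"tx":-0.006,"ty":0.001,"tz":0.144,"yaw":0},{"fingers":0.6,"tx":-0.006,"ty":0.001,"tz":0.144,"yaw":0},{"fingers":0.6,"tx":-0.006,"ty":0.001,"tz":0.144,"yaw":0},{"fingers":0.1,"tx":-0.006,"ty":0.001,"tz":0.144,"yaw":0},{"fingers":0,"tx":-0.006,"ty":0.001,"tz":0.144,"yaw":0},{"fingers":0,"tx":-0.006,"ty":0.001,"tz":0.144,"yaw":0},{"fingers":0,"tx":-0.006,"ty":0.001,"tz":0.144,"yaw":0},{"fingers":0,"tx":-0.006,"ty":0.001,"tz":0.144,"yaw":0},{"fingers":0,"tx":-0.006,"ty":0.001,"tz":0.144,"yaw":0}]' 20
python3 - <<'E'
from h import *
B=np.load("B.npy"); s=arm.read_state(); print(board(B,s["eef_pos"]),s["wrist_force"]); cv2.imwrite("pics/w3.png",arm.read_camera("wrist")[:,:,::-1])
E
```

```text
t: 3.95
eef_pos: [463.2, -103.9, 127.9]
ee_rot: [3.14, 0.0, 1.281]
wrist_force: [7.8, -2.8, 1.1]
finger_gap: 16.4
grasp_force: 4.5
[  -0.28187572 -138.87066674  127.88703634] [ 7.7637218  -2.80273664  1.08356893]
```

View pics/w3.png

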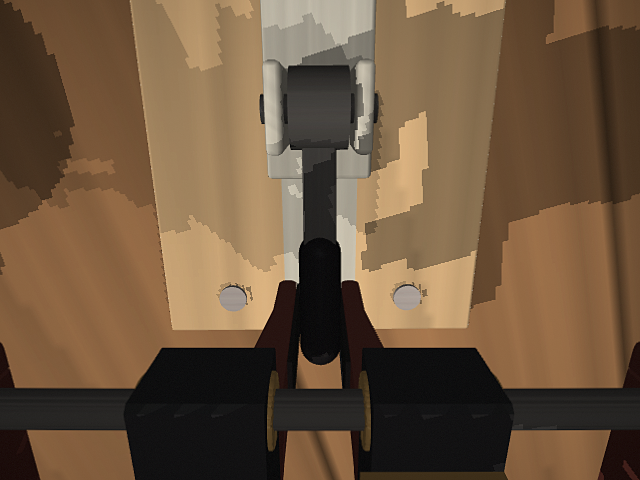

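The pads hold the grip (gap 16.4 mm) with the lever centred between them. Now the first half of the upward arc.

```bash
python3 -m crank '[{"fingers":0,"tx":0,"ty":0.001,"tz":-0.007,"yaw":0},{"fingers":0,"tx":0.001,"ty":0.001,"tz":-0.02,"yaw":0},{"fingers":0,"tx":0.003,"ty":0.001,"tz":-0.032,"yaw":0},{"fingers":0,"tx":0.007,"ty":0.001,"tz":-0.044,"yaw":0},{"fingers":0,"tx":0.012,"ty":0.001,"tz":-0.057,"yaw":0},{"fingers":0,"tx":0.018,"ty":0.001,"tz":-0.069,"yaw":0},{"fingers":0,"tx":0.025,"ty":0.001,"tz":-0.081,"yaw":0},{"fingers":0,"tx":0.032,"ty":0.001,"tz":-0.092,"yaw":0},{"fingers":0,"tx":0.043,"ty":0.001,"tz":-0.105,"yaw":0},{"fingers":0,"tx":0.043,"ty":0.001,"tz":-0.105,"yaw":0}]' 20
```

```text
t: 4.83
eef_pos: [469.8, -82.7, 180.1]
ee_rot: [3.141, -0.001, 1.282]
wrist_force: [4.5, 2.1, -1.4]
finger_gap: 15.2
grasp_force: 20.0
```

```bash
python3 -m crank '[{"fingers":0,"tx":0.012,"ty":0,"tz":-0.011,"yaw":0},{"fingers":0,"tx":0.025,"ty":0,"tz":-0.022,"yaw":0},{"fingers":0,"tx":0.039,"ty":0,"tz":-0.031,"yaw":0},{"fingers":0,"tx":0.054,"ty":0,"tz":-0.038,"yaw":0},{"fingers":0,"tx":0.07,"ty":0,"tz":-0.044,"yaw":0},{"fingers":0,"tx":0.086,"ty":0,"tz":-0.049,"yaw":0},{"fingers":0,"tx":0.103,"ty":0,"tz":-0.052,"yaw":0},{"fingers":0,"tx":0.108,"ty":0,"tz":-0.053,"yaw":0},{"fingers":0,"tx":0.108,"ty":0,"tz":-0.053,"yaw":0},{"fingers":0,"tx":0.108,"ty":0,"tz":-0.053,"yaw":0}]' 20
python3 - <<'E'
from h import *
B=np.load("B.npy"); s=arm.read_state(); print(board(B,s["eef_pos"]),s["wrist_force"]); cv2.imwrite("pics/s1.png",cv2.resize(arm.read_camera("side")[180:290,265:355],None,fx=5,fy=5,interpolation=2)[:,:,::-1])
E
```

```text
t: 5.67
eef_pos: [484.8, -31.5, 204.7]
ee_rot: [-3.14, 0.001, 1.282]
wrist_force: [6.3, 0.2, -7.0]
finger_gap: 14.7
grasp_force: 20.0
[ 1.23611342e-02 -6.33487287e+01  2.04697612e+02] [ 6.33902113  0.20238756 -6.96376122]
```

View pics/s1.png

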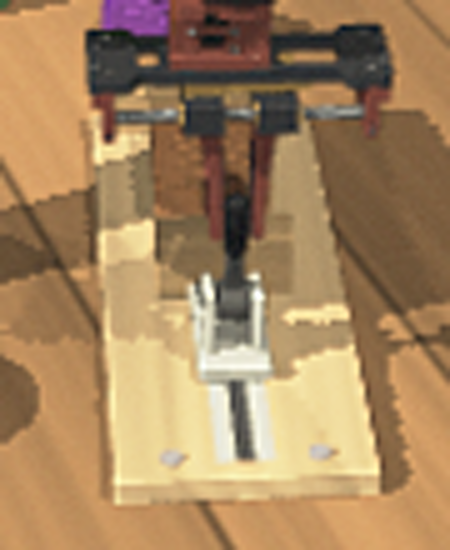

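The lever is upright and the blank is still ahead of the jaw. I'll slide the jaw by pushing the held lever against its upper stop, with about 100 mm to go.

```bash
python3 -m crank '[{"fingers":0,"tx":0.01,"ty":0,"tz":0,"yaw":0},{"fingers":0,"tx":0.026,"ty":0,"tz":0,"yaw":0},{"fingers":0,"tx":0.046,"ty":0,"tz":0,"yaw":0},{"fingers":0,"tx":0.066,"ty":0,"tz":0,"yaw":0},{"fingers":0,"tx":0.086,"ty":0,"tz":0,"yaw":0},{"fingers":0,"tx":0.106,"ty":0,"tz":0,"yaw":0},{"fingers":0,"tx":0.12,"ty":0,"tz":0,"yaw":0},{"fingers":0,"tx":0.13,"ty":0,"tz":0,"yaw":0},{"fingers":0,"tx":0.138,"ty":0,"tz":0,"yaw":0},{"fingers":0,"tx":0.146,"ty":0,"tz":0,"yaw":0},{"fingers":0,"tx":0.154,"ty":0,"tz":0,"yaw":0},{"fingers":0,"tx":0.16,"ty":0,"tz":0,"yaw":0}]' 20
python3 -m crank '[{"fingers":0,"tx":0.002,"ty":0,"tz":0,"yaw":0},{"fingers":0,"tx":0.004,"ty":0,"tz":0,"yaw":0},{"fingers":0,"tx":0.006,"ty":0,"tz":0,"yaw":0},{"fingers":0,"tx":0.008,"ty":0,"tz":0,"yaw":0},{"fingers":0,"tx":0.01,"ty":0,"tz":0,"yaw":0},{"fingers":0,"tx":0.012,"ty":0,"tz":0,"yaw":0},{"fingers":0,"tx":0.014,"ty":0,"tz":0,"yaw":0},{"fingers":0,"tx":0.016,"ty":0,"tz":0,"yaw":0},{"fingers":0,"tx":0.018,"ty":0,"tz":0,"yaw":0},{"fingers":0,"tx":0.02,"ty":0,"tz":0,"yaw":0}]' 20
python3 - <<'E'
from h import *
B=np.load("B.npy"); s=arm.read_state(); print(board(B,s["eef_pos"]),s["wrist_force"])
E
```

```text
t: 6.72
eef_pos: [507.4, 45.5, 206.5]
ee_rot: [-3.141, 0.0, 1.281]
wrist_force: [-2.3, -3.3, -3.9]
finger_gap: 15.5
grasp_force: 20.0
t: 7.55
eef_pos: [510.2, 54.8, 206.5]
ee_rot: [-3.141, 0.0, 1.281]
wrist_force: [-4.7, -3.8, -0.8]
finger_gap: 15.4
grasp_force: 20.0
[-3.32169544e-02  2.66271627e+01  2.06515096e+02] [-4.67836435 -3.81969713 -0.82125529]
```

```bash
python3 -m crank '[{"fingers":0,"tx":0.002,"ty":0,"tz":0,"yaw":0},{"fingers":0,"tx":0.004,"ty":0,"tz":0,"yaw":0},{"fingers":0,"tx":0.006,"ty":0,"tz":0,"yaw":0},{"fingers":0,"tx":0.008,"ty":0,"tz":0,"yaw":0},{"fingers":0,"tx":0.01,"ty":0,"tz":0,"yaw":0}]' 20
python3 -m crank '[{"fingers":0,"tx":0.002,"ty":0,"tz":0,"yaw":0},{"fingers":0,"tx":0.004,"ty":0,"tz":0,"yaw":0},{"fingers":0,"tx":0.004,"ty":0,"tz":0,"yaw":0}]' 20
```

```text
t: 7.97
eef_pos: [511.5, 59.4, 207.2]
ee_rot: [-3.141, 0.0, 1.281]
wrist_force: [-6.3, -3.4, 2.0]
finger_gap: 15.3
grasp_force: 20.0
t: 8.22
eef_pos: [512.1, 61.4, 207.4]
ee_rot: [-3.142, 0.0, 1.281]
wrist_force: [-7.1, -2.6, 1.7]
finger_gap: 15.2
grasp_force: 20.0
```

```bash
for i in 1; do python3 -m crank '[{"fingers":0,"tx":0.002,"ty":0,"tz":0,"yaw":0},{"fingers":0,"tx":0.004,"ty":0,"tz":0,"yaw":0},{"fingers":0,"tx":0.004,"ty":0,"tz":0,"yaw":0}]' 20; done
python3 -m crank '[{"fingers":0,"tx":0.002,"ty":0,"tz":0,"yaw":0},{"fingers":0,"tx":0.004,"ty":0,"tz":0,"yaw":0},{"fingers":0,"tx":0.004,"ty":0,"tz":0,"yaw":0}]' 20
python3 - <<'E'
from h import *
B=np.load("B.npy"); s=arm.read_state(); print(board(B,s["eef_pos"]),s["wrist_force"]); cv2.imwrite("pics/s2.png",cv2.resize(arm.read_camera("scene")[215:285,268:428],None,fx=5,fy=5,interpolation=2)[:,:,::-1])
E
```

```text
t: 8.47
eef_pos: [512.7, 63.4, 207.6]
ee_rot: [3.142, 0.0, 1.281]
wrist_force: [-6.3, -3.4, 3.5]
finger_gap: 15.4
grasp_force: 20.0
t: 8.72
eef_pos: [513.3, 65.3, 207.7]
ee_rot: [3.141, -0.0, 1.281]
wrist_force: [-6.8, -4.4, 3.6]
finger_gap: 15.2
grasp_force: 20.0
[-2.67330747e-02  3.75665445e+01  2.07686645e+02] [-6.82112805 -4.38393105  3.61612835]
```

View pics/s2.png

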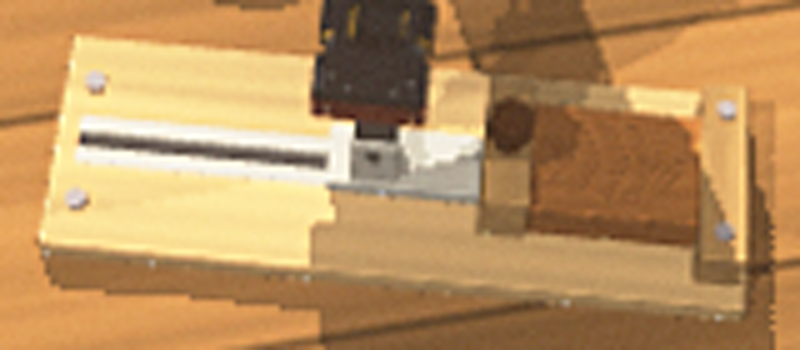

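The blank now appears to touch both the jaw and the stop (right edge at px 697). I'll creep on until the force confirms it.

```bash
python3 -m crank '[{"fingers":0,"tx":0.002,"ty":0,"tz":0,"yaw":0},{"fingers":0,"tx":0.003,"ty":0,"tz":0,"yaw":0},{"fingers":0,"tx":0.003,"ty":0,"tz":0,"yaw":0}]' 20
python3 -m crank '[{"fingers":0,"tx":0.002,"ty":0,"tz":0,"yaw":0},{"fingers":0,"tx":0.003,"ty":0,"tz":0,"yaw":0},{"fingers":0,"tx":0.003,"ty":0,"tz":0,"yaw":0}]' 20
```

```text
t: 9.02
eef_pos: [513.7, 66.7, 207.7]
ee_rot: [3.141, -0.0, 1.281]
wrist_force: [-6.6, -2.8, 3.7]
finger_gap: 14.9
grasp_force: 20.0
t: 9.27
eef_pos: [514.1, 68.2, 207.8]
ee_rot: [3.141, -0.0, 1.281]
wrist_force: [-6.9, -3.5, 4.3]
finger_gap: 15.4
grasp_force: 20.0
```

```bash
python3 -m crank '[{"fingers":0,"tx":0.002,"ty":0,"tz":0,"yaw":0},{"fingers":0,"tx":0.003,"ty":0,"tz":0,"yaw":0},{"fingers":0,"tx":0.003,"ty":0,"tz":0,"yaw":0}]' 20
python3 -m crank '[{"fingers":0,"tx":0.002,"ty":0,"tz":0,"yaw":0},{"fingers":0,"tx":0.003,"ty":0,"tz":0,"yaw":0},{"fingers":0,"tx":0.003,"ty":0,"tz":0,"yaw":0}]' 20;python3 -m crank '[{"fingers":0,"tx":0.002,"ty":0,"tz":0,"yaw":0},{"fingers":0,"tx":0.003,"ty":0,"tz":0,"yaw":0},{"fingers":0,"tx":0.003,"ty":0,"tz":0,"yaw":0}]' 20
```

```text
t: 9.52
eef_pos: [514.6, 69.6, 207.8]
ee_rot: [3.141, -0.0, 1.281]
wrist_force: [-7.0, -3.2, 4.0]
finger_gap: 15.5
grasp_force: 20.0
t: 9.77
eef_pos: [514.9, 70.9, 207.8]
ee_rot: [3.141, 0.0, 1.281]
wrist_force: [-8.0, -3.8, 4.4]
finger_gap: 15.4
grasp_force: 20.0
t: 10.02
eef_pos: [515.1, 71.2, 207.8]
ee_rot: [-3.142, 0.003, 1.28]
wrist_force: [-9.1, -8.6, 5.4]
finger_gap: 15.2
grasp_force: 20.0
```

```bash
python3 -m crank '[{"fingers":0,"tx":0.002,"ty":0,"tz":0,"yaw":0},{"fingers":0,"tx":0.004,"ty":0,"tz":0,"yaw":0},{"fingers":0,"tx":0.004,"ty":0,"tz":0,"yaw":0},{"fingers":0,"tx":0.004,"ty":0,"tz":0,"yaw":0},{"fingers":0,"tx":0.004,"ty":0,"tz":0,"yaw":0}]' 20;python3 - <<'E'
from h import *
B=np.load("B.npy"); s=arm.read_state(); print(board(B,s["eef_pos"]),s["wrist_force"]); cv2.imwrite("pics/s3.png",cv2.resize(arm.read_camera("scene")[215:285,348:428],None,fx=8,fy=8,interpolation=2)[:,:,::-1])
E
```

```text
t: 10.43
eef_pos: [515.3, 71.7, 207.8]
ee_rot: [-3.141, 0.006, 1.279]
wrist_force: [-11.5, -14.0, 6.0]
finger_gap: 15.5
grasp_force: 20.0
[8.59295552e-02 4.42422863e+01 2.07772730e+02] [-11.47571475 -13.9639296    6.04756534]
```

View pics/s3.png

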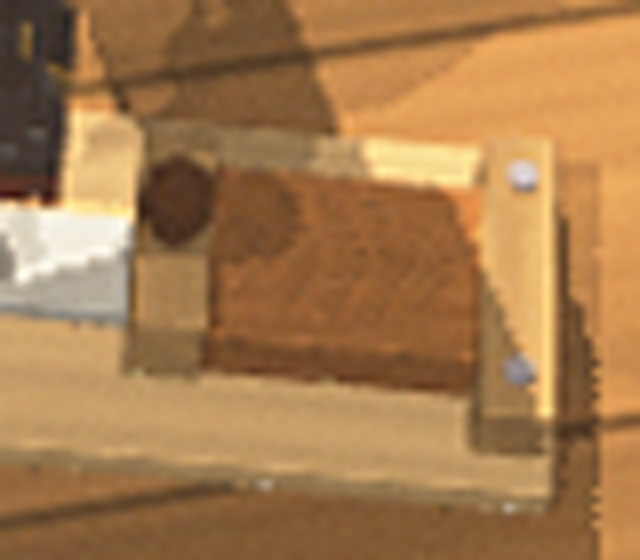

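The blank sits flush between the jaw face (px ~212) and the stop (px ~478), square, with about 16 N of push. Now the first half of the downward arc, keeping the +y bias of the commanded pose.

```bash
python3 -m crank '[{"fingers":0,"tx":-0.012,"ty":0,"tz":0.001,"yaw":0},{"fingers":0,"tx":-0.024,"ty":0,"tz":0.003,"yaw":0},{"fingers":0,"tx":-0.035,"ty":0,"tz":0.006,"yaw":0},{"fingers":0,"tx":-0.046,"ty":0,"tz":0.01,"yaw":0},{"fingers":0,"tx":-0.057,"ty":0,"tz":0.014,"yaw":0},{"fingers":0,"tx":-0.068,"ty":0,"tz":0.02,"yaw":0},{"fingers":0,"tx":-0.078,"ty":0,"tz":0.026,"yaw":0},{"fingers":0,"tx":-0.088,"ty":0,"tz":0.032,"yaw":0},{"fingers":0,"tx":-0.098,"ty":0,"tz":0.04,"yaw":0},{"fingers":0,"tx":-0.106,"ty":0,"tz":0.048,"yaw":0},{"fingers":0,"tx":-0.115,"ty":0,"tz":0.056,"yaw":0},{"fingers":0,"tx":-0.122,"ty":0,"tz":0.065,"yaw":0}]' 20;python3 - <<'E'
from h import *
B=np.load("B.npy"); s=arm.read_state(); print(board(B,s["eef_pos"]),board(np.r_[0,0,B[2]],s["wrist_force"]))
E
```

```text
t: 11.48
eef_pos: [499.0, 16.7, 177.0]
ee_rot: [3.139, -0.003, 1.282]
wrist_force: [-9.7, 0.3, 10.4]
finger_gap: 15.4
grasp_force: 20.0
[ 3.37200641e-02 -1.30933381e+01  1.77022522e+02] [-9.33917737 -2.46640147 10.43549594]
```

```bash
python3 -m crank '[{"fingers":0,"tx":0.002,"ty":0,"tz":0,"yaw":0},{"fingers":0,"tx":0.004,"ty":0,"tz":0,"yaw":0},{"fingers":0,"tx":0.004,"ty":0,"tz":0,"yaw":0},{"fingers":0,"tx":0.004,"ty":0,"tz":0,"yaw":0}]' 20;python3 - <<'E'
from h import *
B=np.load("B.npy"); s=arm.read_state(); print(board(B,s["eef_pos"]),board(np.r_[0,0,B[2]],s["wrist_force"]))
E
```

```text
t: 11.82
eef_pos: [499.6, 18.6, 175.9]
ee_rot: [3.14, -0.002, 1.282]
wrist_force: [-7.3, 0.3, 6.1]
finger_gap: 15.4
grasp_force: 20.0
[ 3.62014576e-02 -1.10755277e+01  1.75932181e+02] [-7.10245275 -1.80855308  6.12818197]
```

```bash
python3 -m crank '[{"fingers":0,"tx":0.002,"ty":0,"tz":0,"yaw":0},{"fingers":0,"tx":0.004,"ty":0,"tz":0,"yaw":0},{"fingers":0,"tx":0.004,"ty":0,"tz":0,"yaw":0},{"fingers":0,"tx":0.004,"ty":0,"tz":0,"yaw":0}]' 20;cat > st.py <<'E'
from h import *
B=np.load("B.npy"); s=arm.read_state(); print(board(B,s["eef_pos"]),board(np.r_[0,0,B[2]],s["wrist_force"]))
E
python3 st.py;  python3 -m crank '[{"fingers":0,"tx":0.002,"ty":0,"tz":0,"yaw":0},{"fingers":0,"tx":0.004,"ty":0,"tz":0,"yaw":0},{"fingers":0,"tx":0.004,"ty":0,"tz":0,"yaw":0},{"fingers":0,"tx":0.004,"ty":0,"tz":0,"yaw":0}]' 20; python3 st.py
```

```text
t: 12.15
eef_pos: [500.2, 20.6, 175.9]
ee_rot: [3.14, -0.003, 1.282]
wrist_force: [-7.3, -0.4, 6.4]
finger_gap: 15.4
grasp_force: 20.0
[ 3.41552307e-02 -8.98309173e+00  1.75920717e+02] [-6.93026856 -2.46081226  6.42727636]
t: 12.48
eef_pos: [500.8, 22.6, 175.9]
ee_rot: [3.14, -0.003, 1.282]
wrist_force: [-6.9, -0.2, 5.7]
finger_gap: 15.5
grasp_force: 20.0
[ 1.48376561e-02 -6.97368361e+00  1.75921744e+02] [-6.54439085 -2.11216776  5.66487461]
```

The jaw is still sliding freely at about 2.3 N, so the arc pulled it back a little. I'll keep pushing gently until contact.

```bash
python3 -m crank '[{"fingers":0,"tx":0.002,"ty":0,"tz":0,"yaw":0},{"fingers":0,"tx":0.004,"ty":0,"tz":0,"yaw":0},{"fingers":0,"tx":0.004,"ty":0,"tz":0,"yaw":0},{"fingers":0,"tx":0.004,"ty":0,"tz":0,"yaw":0}]' 20; python3 st.py;  python3 -m crank '[{"fingers":0,"tx":0.002,"ty":0,"tz":0,"yaw":0},{"fingers":0,"tx":0.004,"ty":0,"tz":0,"yaw":0},{"fingers":0,"tx":0.004,"ty":0,"tz":0,"yaw":0},{"fingers":0,"tx":0.004,"ty":0,"tz":0,"yaw":0}]' 20; python3 st.py;  python3 - <<'E'
from h import *
im=arm.read_camera("scene"); cv2.imwrite("pics/s4.png",cv2.resize(im[215:285,348:428],None,fx=8,fy=8,interpolation=2)[:,:,::-1])
# shift of jaw vs earlier snug picture: correlate the knob patch
a=cv2.imread("pics/s3.png");b=cv2.imread("pics/s4.png")
t=a[150:260,130:215]; r=cv2.matchTemplate(b,t,cv2.TM_CCOEFF_NORMED); print("knob dx",cv2.minMaxLoc(r)[3][0]-130,"px of 8x (1 mm ~ 2.5)",cv2.minMaxLoc(r)[1])
E
```

```text
t: 12.82
eef_pos: [501.3, 24.5, 175.9]
ee_rot: [3.14, -0.003, 1.282]
wrist_force: [-7.2, 0.2, 6.4]
finger_gap: 15.7
grasp_force: 20.0
[-1.27164704e-03 -4.96549495e+00  1.75900574e+02] [-6.9230322  -1.82624006  6.35247872]
t: 13.15
eef_pos: [501.9, 26.3, 176.0]
ee_rot: [3.14, -0.002, 1.282]
wrist_force: [-6.7, -0.0, 5.7]
finger_gap: 15.5
grasp_force: 20.0
[ 1.42991862e-02 -3.07084599e+00  1.75952326e+02] [-6.38852701 -1.90337519  5.73651168]
knob dx 0 px of 8x (1 mm ~ 2.5) 0.9468285441398621
```

```bash
cat >> h.py <<'E'
def proj(c,p):
    P=np.linalg.inv(c["pose"]); q=P[:3,:3]@p+P[:3,3]; f=240/np.tan(np.radians(c["vertical_fov"])/2)
    s=q[:2]/q[2]; s=s*(1+c["k1"]*(s@s)); return s*f+[c["cx"],c["cy"]]
E
python3 - <<'E'
from h import *
np.set_printoptions(precision=0,suppress=True,linewidth=200)
B=np.load("B.npy"); c=arm.get_calibration("wrist"); im=arm.read_camera("wrist"); cv2.imwrite("pics/w4.png",im[:,:,::-1]); g=im.mean(2)
print("profile col316-324 rows 0..400 step 8",g[0:400,316:325].mean(1).reshape(-1,8).mean(1))
for r in (120,200,240,280,300,320,340,360): print(r,g[r,256:384].reshape(-1,4).mean(1))
for a in (.3,.5,.6,.7,.8,.9,1.1,1.3,1.5):
  f=lambda d:proj(c,world(B,(0,50.2-d*np.cos(a),62+d*np.sin(a))))[1]
  print(a,"hinge %.0f start %.0f tip85 %.0f end %.0f"%tuple(map(f,(0,44,85,97))))
a=cv2.imread("pics/s3.png").astype(int);b=cv2.imread("pics/s4.png").astype(int); d=abs(a-b).mean(2)
print("diff map\n",d[:560,:640].reshape(14,40,16,40).mean((1,3)))
E
```

```text
profile col316-324 rows 0..400 step 8 [ 35.  30.  24.  77.  66.  49. 104. 106. 106. 106. 106. 106. 106. 106. 105. 105. 105. 104. 104. 104.  72.  34.  36.  40.  39.  36.  34.  36.  36.  36.  36.  36.  36.  36.  30.  11.  13.  13.  13.
  13.  13.  14.  14.  14.  14.  14.  14.  14.  22.  36.]
120 [150. 152. 155. 156. 157. 175. 169. 168. 163. 165. 153. 105. 104. 107. 106. 105. 105. 106. 106. 104. 103. 134. 138. 135. 133. 118. 127. 124. 123. 123. 125. 125.]
200 [141. 164. 169. 157. 148.  46.  99. 100.  92.  38.  46.  49.  46.  37.  36.  37.  36.  36.  36.  36.  36.  43.  97. 100.  94.  52. 129. 126. 125. 126. 127. 126.]
240 [161. 166. 170. 174. 175. 174. 171. 167. 183. 196. 195. 194.  70.  36.  35.  37.  37.  36.  69. 201. 197. 194. 192. 192. 191. 189. 186. 184. 184. 185. 185. 185.]
280 [160. 166. 172. 175. 177. 177. 186.  83.  66. 159. 200. 197.  49.  18.   9.  11.  10.  12.  39. 206. 198. 208.  92.  73. 171. 192. 185. 184. 185. 186. 186. 184.]
300 [159. 166. 171. 176. 183.  31.  28.  27.  28.  28.  12.  11.  10.  12.  12.  13.  12.  11.  12.  13.  11.  21.  27.  28.  28.  27. 125. 184. 
[... 1337 characters left out ...]
  2.   2.  19.   6.   2.   2.   2.]
 [ 58.  87.  68.  18.   9.   8.  10.   4.   3.   2.   2.   6.  23.   2.   2.   2.]
 [  6.   8.  10.   3.   2.   2.   2.   2.   2.   3.   2.   2.  25.   3.   3.   1.]
 [  2.   2.   2.   2.   2.   2.   2.   2.   2.   2.   2.   2.  11.  10.   3.   2.]
 [  1.   1.   1.   1.   2.   2.   2.   2.   2.   2.   2.   2.   2.  13.   2.   2.]
 [  2.   2.   2.   1.   2.   2.   2.   2.   2.   2.   2.   2.   2.   8.   2.   2.]
 [  2.   2.   2.   2.   2.   2.   2.   2.   2.   1.   1.   2.   2.   2.   2.   2.]
 [  2.   2.   2.   2.   2.   2.   2.   2.   2.   2.   2.   2.   2.   2.   2.   2.]
 [  2.   2.   2.   2.   2.   2.   2.   2.   2.   2.   2.   2.   2.   2.   2.   2.]]
```

The jaw-block pixels are unchanged, so the jaw is still snug. What slid was the pads along the lever grip: the image puts the hinge at about board y 44 and the lever at about 0.85 rad. I'll open slightly, regrip nearer the tip, then press down with an inward (+y) bias.

```bash
python3 -m crank '[{"fingers":0.35,"tx":0,"ty":0,"tz":0,"yaw":0},{"fingers":0.35,"tx":0,"ty":0,"tz":0,"yaw":0},{"fingers":0.35,"tx":0,"ty":0,"tz":0,"yaw":0},{"fingers":0.35,"tx":0,"ty":0,"tz":0,"yaw":0},{"fingers":0.35,"tx":-0.01,"ty":0,"tz":-0.01,"yaw":0},{"fingers":0.35,"tx":-0.02,"ty":0,"tz":-0.023,"yaw":0},{"fingers":0.35,"tx":-0.02,"ty":0,"tz":-0.023,"yaw":0},{"fingers":0.35,"tx":-0.02,"ty":0,"tz":-0.023,"yaw":0}]' 20; python3 st.py
python3 - <<'E'
from h import *
np.set_printoptions(precision=0,suppress=True,linewidth=200)
B=np.load("B.npy"); c=arm.get_calibration("wrist"); im=arm.read_camera("wrist"); g=im.mean(2)
print("col316-324 rows 120..388 step 4",g[120:392,316:325].mean(1).reshape(-1,4).mean(1))
print("pin col (left of cheek) rows 140..240",g[140:240].reshape(25,4,640).mean(1)[:,[268,272,276,280]].T)
for a in (.3,.5,.7,.8,.9,1.,1.1,1.3):
  f=lambda d:proj(c,world(B,(0,44-d*np.cos(a),62+d*np.sin(a))))[1]
  print(a,"hinge %.0f start %.0f tip85 %.0f end %.0f"%tuple(map(f,(0,44,85,97))))
s3=cv2.imread("pics/s3.png").astype(int); n=cv2.resize(arm.read_camera("scene")[215:285,348:428],None,fx=8,fy=8,interpolation=2)[:,:,::-1].astype(int)
print("jaw/blank edge diff",abs(s3-n)[260:400,100:260].mean(), abs(s3-n)[280:400,430:500].mean())
E
```

```text
t: 13.92
eef_pos: [499.3, 15.5, 186.1]
ee_rot: [3.14, -0.001, 1.281]
wrist_force: [-0.3, -0.1, -0.2]
finger_gap: 30.6
grasp_force: 0.0
[  0.56742494 -14.16726404 186.10753491] [-0.26003659 -0.20374824 -0.17818925]
col316-324 rows 120..388 step 4 [104. 104. 104. 104.  90.  30.  35.  35.  37.  39.  39.  40.  38.  36.  36.  34.  35.  36.  36.  36.  36.  36.  36.  36.  36.  36.  36.  36.  36.  36.  36.  26.  11.  12.  13.  12.  13.  12.  13.
  12.  13.  13.  13.  13.  13.  12.  13.  13.  13.  14.  14.  15.  15.  14.  15.  14.  16.  21.  24.  23.  22.  34.  71.  70.  70.  69.  70.  36.]
pin col (left of cheek) rows 140..240 [[143. 142. 143. 143. 143. 144. 144. 144. 144. 144. 148. 172. 170. 170. 171. 171. 171. 171. 171. 172. 172. 172. 172. 173. 173.]
 [149. 148. 148. 145. 144. 144. 145. 145. 146. 145. 146. 146. 151. 169. 158. 174. 175. 175. 175. 175. 175. 176. 176. 176. 176.]
 [150. 152. 154. 150. 100.  19.  20.  16.  66. 130. 144. 144. 145. 145. 151. 173. 173. 174. 174. 174. 174. 175. 175. 176. 176.]
 [ 90.  93.  90.  88.  92.  96.  96.  98. 100.  88.  80.  73.  64.  74. 150. 201. 201. 184. 172. 172. 172. 173. 173. 174. 174.]]
0.3 hinge 157 start 245 tip85 326 end 349
0.5 hinge 157 start 243 tip85 330 end 357
0.7 hinge 157 start 238 tip85 328 end 357
0.8 hinge 157 start 234 tip85 323 end 353
0.9 hinge 157 start 229 tip85 316 end 346
1.0 hinge 157 start 223 tip85 306 end 336
1.1 hinge 157 start 216 tip85 293 end 322
1.3 hinge 157 start 198 tip85 257 end 280
jaw/blank edge diff 2.7082291666666665 3.063769841269841
```

```bash
python3 -m crank '[{"fingers":0.35,"tx":-0.01,"ty":0,"tz":0.009,"yaw":0},{"fingers":0.35,"tx":-0.02,"ty":0,"tz":0.018,"yaw":0},{"fingers":0.35,"tx":-0.02,"ty":0,"tz":0.018,"yaw":0},{"fingers":0.35,"tx":-0.02,"ty":0,"tz":0.018,"yaw":0},{"fingers":0,"tx":-0.02,"ty":0,"tz":0.018,"yaw":0},{"fingers":0,"tx":-0.02,"ty":0,"tz":0.018,"yaw":0},{"fingers":0,"tx":-0.02,"ty":0,"tz":0.018,"yaw":0},{"fingers":0,"tx":-0.02,"ty":0,"tz":0.018,"yaw":0},{"fingers":0,"tx":-0.02,"ty":0,"tz":0.018,"yaw":0}]' 30; python3 st.py
python3 -m crank '[{"fingers":0,"tx":-0.007,"ty":0,"tz":0.01,"yaw":0},{"fingers":0,"tx":-0.013,"ty":0,"tz":0.021,"yaw":0},{"fingers":0,"tx":-0.018,"ty":0,"tz":0.032,"yaw":0},{"fingers":0,"tx":-0.023,"ty":0,"tz":0.044,"yaw":0},{"fingers":0,"tx":-0.026,"ty":0,"tz":0.056,"yaw":0}]' 30; python3 st.py
```

```text
t: 14.77
eef_pos: [496.0, 6.5, 176.2]
ee_rot: [-3.141, 0.0, 1.282]
wrist_force: [-1.3, -0.3, 0.4]
finger_gap: 14.8
grasp_force: 30.0
[-1.20087311e-02 -2.37553653e+01  1.76244767e+02] [-1.12058606 -0.63168812  0.42248785]
t: 15.18
eef_pos: [492.1, -7.4, 149.3]
ee_rot: [3.141, 0.003, 1.281]
wrist_force: [-6.5, -4.5, 8.1]
finger_gap: 15.3
grasp_force: 30.0
[  0.1560013  -38.21410881 149.26784531] [-4.93131761 -6.13080356  8.10368182]
```

```bash
python3 -m crank '[{"fingers":0,"tx":-0.003,"ty":0,"tz":0.012,"yaw":0},{"fingers":0,"tx":-0.004,"ty":0,"tz":0.024,"yaw":0},{"fingers":0,"tx":-0.005,"ty":0,"tz":0.036,"yaw":0},{"fingers":0,"tx":-0.005,"ty":0,"tz":0.046,"yaw":0},{"fingers":0,"tx":-0.005,"ty":0,"tz":0.054,"yaw":0},{"fingers":0,"tx":-0.005,"ty":0,"tz":0.054,"yaw":0},{"fingers":0,"tx":-0.005,"ty":0,"tz":0.054,"yaw":0}]' 30; python3 st.py;python3 - <<'E'
from h import *
s3=cv2.imread("pics/s3.png").astype(int); n=cv2.resize(arm.read_camera("scene")[215:285,348:428],None,fx=8,fy=8,interpolation=2)[:,:,::-1].astype(int)
print("jaw/blank edge diff",abs(s3-n)[260:400,100:260].mean(), abs(s3-n)[280:400,430:500].mean())
E
```

```text
t: 15.77
eef_pos: [491.3, -9.9, 121.2]
ee_rot: [-3.142, 0.003, 1.281]
wrist_force: [-4.3, -6.4, 2.6]
finger_gap: 14.8
grasp_force: 30.0
[ 1.04859345e-01 -4.08162885e+01  1.21169644e+02] [-2.32525532 -7.36700592  2.55227768]
jaw/blank edge diff 2.0502232142857144 3.0636111111111113
```

```bash
python3 -m crank '[{"fingers":0,"tx":0,"ty":0,"tz":0.004,"yaw":0},{"fingers":0,"tx":0,"ty":0,"tz":0.008,"yaw":0},{"fingers":0,"tx":0,"ty":0,"tz":0.008,"yaw":0},{"fingers":0,"tx":0,"ty":0,"tz":0.008,"yaw":0}]' 30; python3 st.py
```

```text
t: 16.15
eef_pos: [491.3, -9.8, 117.7]
ee_rot: [3.141, 0.003, 1.281]
wrist_force: [-4.7, -5.5, 5.0]
finger_gap: 15.2
grasp_force: 30.0
[  0.12741209 -40.68584382 117.70149482] [-2.94601127 -6.57169417  4.95064311]
```

```bash
python3 -m crank '[{"fingers":0.5,"tx":0,"ty":0,"tz":-0.004,"yaw":0},{"fingers":0.5,"tx":0,"ty":0,"tz":-0.004,"yaw":0},{"fingers":0.5,"tx":0,"ty":0,"tz":-0.004,"yaw":0},{"fingers":0.5,"tx":0,"ty":0,"tz":-0.004,"yaw":0},{"fingers":0.5,"tx":0,"ty":0,"tz":-0.05,"yaw":0},{"fingers":0.5,"tx":0,"ty":0,"tz":-0.11,"yaw":0},{"fingers":0.5,"tx":0,"ty":0,"tz":-0.12,"yaw":0},{"fingers":0.5,"tx":0,"ty":0,"tz":-0.12,"yaw":0},{"fingers":0.5,"tx":0,"ty":0,"tz":-0.12,"yaw":0}]' 30; python3 st.py
python3 - <<'E'
from h import *
np.set_printoptions(precision=0,suppress=True,linewidth=200)
B=np.load("B.npy"); c=arm.get_calibration("wrist"); im=arm.read_camera("wrist"); g=im.mean(2); cv2.imwrite("pics/w5.png",im[:,:,::-1])
print("col316-324 rows 120..388 step 4",g[120:392,316:325].mean(1).reshape(-1,4).mean(1))
print("pin cols rows 140..240",g[140:240].reshape(25,4,640).mean(1)[:,[278,281,284,287,290]].T)
for a in (-.1,0,.1,.2,.3,.5,.7):
  f=lambda d:proj(c,world(B,(0,40-d*np.cos(a),62+d*np.sin(a))))
  w=[f(0),f(44),f(85),f(97)]; print(a,"hinge %.0f start %.0f tip85 %.0f end %.0f"%tuple(x[1] for x in w), "pinx",proj(c,world(B,(-18,40,62)))[0])
s3=cv2.imread("pics/s3.png").astype(int); n=cv2.resize(arm.read_camera("scene")[215:285,348:428],None,fx=8,fy=8,interpolation=2)[:,:,::-1].astype(int)
print("diff",abs(s3-n)[260:400,100:260].mean(), abs(s3-n)[280:400,430:500].mean())
E
```

```text
t: 16.9
eef_pos: [491.7, -8.4, 176.7]
ee_rot: [3.141, -0.0, 1.282]
wrist_force: [-0.2, -0.5, 0.0]
finger_gap: 44.0
grasp_force: 0.0
[ 8.98945534e-02 -3.92421838e+01  1.76722910e+02] [-0.04303081 -0.56328859  0.04120627]
col316-324 rows 120..388 step 4 [34. 33. 31. 30. 28. 26. 30. 36. 36. 36. 36. 36. 36. 36. 36. 36. 36. 36. 36. 35. 35. 35. 35. 18. 12. 14. 15. 13. 12. 12. 17. 17. 17. 18. 22. 27. 29. 29. 29. 29. 29. 29. 29. 30. 29. 25. 21. 62. 68.
 68. 68. 68. 68. 67. 67. 67. 67. 67. 66. 66. 66. 66. 66. 65. 65. 64. 65. 33.]
pin cols rows 140..240 [[ 62.  69. 173. 171. 174. 178. 183. 157. 137. 138. 138. 138. 138. 138. 139. 139. 140. 140. 140. 140. 140. 141. 141. 140. 168.]
 [ 97.  97.  99. 158. 157. 157. 158. 137. 135. 136. 135. 136. 136. 137. 138. 137. 137. 137. 138. 138. 138. 139. 140. 140. 143.]
 [ 98.  98.  98. 159. 158. 158. 158. 136. 134. 134. 134. 134. 134. 135. 135. 135. 136. 136. 136. 136. 136. 137. 137. 137. 149.]
 [ 94.  95. 101. 156. 155. 156. 156. 139. 135. 133. 133. 133. 133. 133. 133. 133. 133. 133. 133. 133. 133. 134. 133. 134. 153.]
 [ 71.  70. 131. 152. 152. 153. 153. 143. 156. 156. 155. 155. 155. 155. 154. 154. 154. 154. 154. 154. 155. 155. 155. 154. 176.]]
-0.1 hinge 114 start 203 tip85 274 end 293 pinx 280.69679447339934
0 hinge 114 start 206 tip85 281 end 302 pinx 280.69679447339934
0.1 hinge 114 start 208 tip85 287 end 310 pinx 280.69679447339934
0.2 hinge 114 start 208 tip85 292 end 316 pinx 280.69679447339934
0.3 hinge 114 start 208 tip85 296 end 322 pinx 280.69679447339934
0.5 hinge 114 start 205 tip85 298 end 327 pinx 280.69679447339934
0.7 hinge 114 start 198 tip85 292 end 323 pinx 280.69679447339934
diff 2.177827380952381 3.1939285714285712
```

Grip start and end at rows 212 and 307 match a lever angle of about 0. The jaw and blank pixels are unchanged from the snug view, and the gripper is clear.

```bash
python3 -c "
from rig import arm;print(arm.finish_job())"
```

```text
the job is handed in; nothing more can be done
None
```

The blank is clamped snug and square against the end stop, the cam lever is fully down by the image measurement, and the job was handed in at about 17 s; the hand-in returned no verdict.

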